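# Read the stock label behind the green glass

## Task

The stock label of the green glass is hidden behind the green slab on the sloping stand: first slide that slab along the ledge, without lifting it off the stand, into the empty middle until the label is fully clear. Then draw the blue reader wand out of the caddy, aim its nose squarely at the centre of the uncovered label from about 4 cm off and hold it still there for two seconds, without the wand ever touching the stand or the glass. Finally lower the wand back upright into its compartment, no dropping, and let go; leave the amber slab, marker, brush and red offcut as they are.

Things in the scene. Friction and masses are not known exactly. Their poses are not given: they have to be found in the camera images.
- stand: Fixed plywood sample stand, 260 mm long (its y), on the robot's left or right. Origin: middle of its footprint on the bench. Flat face, 110 mm up the slope, 25 deg from level, rising to its +x; face middle 52 mm above the origin. A dark ledge 14 mm proud of the face along its lower edge (55 mm below the middle, ends open) carries two slabs, one over each label; the middle is empty
- label_left: White barcode label flat on the stand's face, 80 mm to the +y side of the stand's middle, 30 mm along the ledge by 40 mm up the slope. Origin: centre of the label on the face. z: out of the face, square to it; x: up the slope; y: along the ledge. Covered by one of the slabs at the start
- label_right: The same kind of label, 80 mm to the -y side of the stand's middle. Origin and axes as for label_left
- green_slab: Green glass slab, loose, 70 mm along the ledge (its y), 80 mm up the slope (its x), 25 mm thick, 0.25 to 0.5 kg; lies on the stand's face against the ledge over label_left or label_right (varies), within 6 mm. Slides along the ledge at 1 to 4 N. Origin: centre of its underside (against the stand); z out of the stand
- amber_slab: Amber glass slab, same size and axes, over the other label. Must not be moved
- caddy: Grey plastic caddy, fixed, 50 x 162 x 80 mm high, open on top, floor and walls 6 mm, three compartments in a row along its y, centred at y = -52, 0 and +52 mm, each 38 mm (x) by 46 mm (y) inside. Origin: centre of its underside on the bench. Wand, marker and brush stand one in each, in varying order
- wand: Blue barcode reader wand, loose, 160 mm, 0.12 kg, upright nose down in the caddy, top 166 mm above the bench. Square handle 24 x 24 mm, 50 to 160 mm from the nose, sides parallel to the caddy's; yellow band; black round nose 20 to 22 mm thick, red end. Origin: centre of the nose end (the reading end); z from nose to handle end; it reads along -z
- wand_focus (a point): Reading point of the wand: on its axis, 40 mm out in front of the nose. To read, it must lie on the label's centre
- marker: Black marker with red cap, loose, 19 mm thick, 140 mm tall, upright in the caddy. Origin: centre of its underside
- brush: Dusting brush, loose, wooden handle 18 mm thick, bristles 20 mm wide up, 146 mm tall, upright in the caddy. Origin: centre of its underside
- anvil: Dark steel glass-breaking anvil, fixed obstacle between caddy and stand: foot 110 (x) x 60 x 30 mm high, upright blade 70 (x) x 22 mm centred 15 mm to +x of the origin, 107 mm high overall. Origin: centre of its underside
- offcut: Red glass offcut, loose, 50 x 36 x 28 mm, on the bench on the robot side of the anvil. Origin: centre of its underside
Mind the look-alikes: they are no part of the job. Of the things like the wand, leave any that is turquoise; of the rest the smaller one is meant.

How it is judged (in metres and radians):
On the way, in this order (a step that is already met when the one before it is completed fails the run):
1. the green slab has been slid towards the middle, clear of its label, and lies on the stand (((y of amber_slab in the frame of stand below 0 m and y of green_slab in the frame of stand below 0.032 m) or (y of amber_slab in the frame of stand above 0 m and y of green_slab in the frame of stand above -0.032 m)) and z of green_slab in the frame of label_left between -0.006 and 0.006 m and angle between the z axis of green_slab and the z axis of label_left, either way round below 0.12 rad), for 0.2 s.
2. the wand's reading point is held still on the centre of the uncovered label, the wand square to it (((y of amber_slab in the frame of stand below 0 m and distance between wand_focus and label_left below 0.015 m and angle between the z axis of wand and the z axis of label_left, either way round below 0.26 rad) or (y of amber_slab in the frame of stand above 0 m and distance between wand_focus and label_right below 0.015 m and angle between the z axis of wand and the z axis of label_right, either way round below 0.26 rad)) and ((y of amber_slab in the frame of stand below 0 m and y of green_slab in the frame of stand below 0.032 m) or (y of amber_slab in the frame of stand above 0 m and y of green_slab in the frame of stand above -0.032 m)) and linear speed of wand below 0.02 m/s and angular speed of wand below 0.15 rad/s), for 1.5 s.
At the end, for the whole second after the job is handed in: Green slab flat on the stand (within 6 mm, 0.12 rad), its centre 48 mm or more towards the middle from its label's; wand nose down on the floor of its own compartment (nose under 18 mm above the bench, within 26 mm of its start), tilted under 0.3 rad; both released and at rest (all of step 1 and linear speed of green_slab below 0.01 m/s and linear speed of wand below 0.02 m/s and distance of wand from where it was at the start of the episode below 0.026 m and z of wand in the frame of caddy below 0.018 m and angle between wand's own z axis and vertical below 0.3 rad); the robot touches nothing.
It fails at once if the wand touches the stand or the glass (over 1 N) (contact force between wand and stand above 1 N or contact force between wand and green_slab above 1 N or contact force between wand and amber_slab above 1 N).
It fails at once if the green slab is lifted off the stand (over 15 mm) or tipped over 0.3 rad (z of green_slab in the frame of label_left above 0.015 m or angle between the z axis of green_slab and the z axis of label_left, either way round above 0.3 rad).
It fails at once if the amber slab is moved by over 8 mm (distance of amber_slab from where it was at the start of the episode above 0.008 m).
It fails at once if the marker, brush or red offcut is moved by over 20 mm (distance of any of marker, brush, offcut from where it was at the start of the episode above 0.02 m).
It fails at once if the wand is dropped into the caddy (falling at over 0.8 m/s) (linear speed of wand above 0.8 m/s and horizontal distance between wand and caddy below 0.09 m and z of wand in the frame of caddy below 0.08 m).
It also fails if it takes over 67 s, if anything falls off the work surface, if the arm or the gripper's body presses on something with over 40 N, if the wrist force passes 120 N, or if a joint passes its speed limit or range.

## Robot

A 6-joint arm with a two-finger parallel gripper is mounted at the origin on the work surface. World frame = base frame: x ahead of the robot, y to its left, z up, the work surface at z = 0. Lengths are in mm, angles in rad, forces in N, time in s.
With the tool pointing down it reaches from about 350 to 775 mm from the base axis. Payload 7.3 kg.
Tool frame: the origin (TCP) lies at the very end of the fingers, on their centre line; the grasp point (between the pads) lies 19 mm behind it; z points along the fingers, y is the line along which they close (so a half turn about z gives the same grasp; the last joint's range is limited). The gripper opens to 92 mm and grips with 3 to 60 N. Pads are 19 mm wide; open, the fingers measure 130 mm over their backs; the gripper's body (75 mm by 190 mm) begins 47 mm behind the grasp point.
Start: joints at [1.055, 0.342, 1.524, -0, 1.275, -0.146], TCP at [189.737, 489.535, 226.741] pointing down, gripper open.
Joint ranges: [-2.53, 2.53], [-0.77, 2.02], [0.04, 2.7], [-1, 4.14], [0.28, 2.66], [-3.11, 3.11]. Speed limits (rad/s): [2.57, 2.57, 3.14, 3.14, 3.14, 3.14].

## Interface

Orientations are given as [roll, pitch, yaw] about the fixed x, y, z axes, in that order (R = Rz(yaw) Ry(pitch) Rx(roll)).
In Python, from plant import bot gives the robot as it stands.
- The arm moves only by the tool apply_moves, never from a script. Its argument "motion" is text: rows parted by semicolons, each of 4 numbers parted by spaces: the shift along the tool's x, y, z in m, then the turn about the tool's z in degrees. A call has 1 to 8 rows; each row shifts and turns the commanded pose from where the row before left it, along the tool's axes as they then stand; what a row does not reach is not made up. A row lasts 1/8 s, in which the tool goes at most 62.5 mm and 10.7 degrees, less where a joint would pass 70% of its speed; a pose out of reach is approached as far as the arm can. A call with a gripper value outside its range is refused whole. "fingers" is the opening, from -1 (shut) to 1 (fully open), set as the call begins (left out, the last holds). The fingers move at their own pace and stop on an object; the grip force is fixed at half the most. Time passes only in rows, so rows that do not move let the fingers close. It gives the time, the measured TCP pose, the force, the opening and the grip force at its end, in the units of the state.
- bot.get_obs(): the state, without advancing time (a new reading comes with each control period).
- bot.capture(name): name is "scene" or "top" or "wrist"; returns a dict with "img" (400x640x3 uint8, blue, green, red), "range_z" (400x640 float32, mm along the optical axis (not along the pixel's ray), 0 where there is no reading), "fx", "fy", "cx", "cy" (pixels), "D" ([k1, k2, p1, p2, k3] as OpenCV has them; the pictures are not rectified), "world_from_camera" (4x4, takes a point from camera to world coordinates); the wrist camera has in their place "mount" (4x4, takes a point from camera to tool coordinates, whose origin is the TCP and whose axes are the flange's). Camera axes: x right, y down, z forward; pixel columns grow to the right and rows downward; lengths in mm; the calibration is good to about 2 mm. A picture is of the moment at which its call begins: read the wrist's pose just before it.
- bot.close_job(): hands the job in; it is judged then, once.
Trained networks look in a picture, given as the dict that the camera call returned (one of the last four; its "shot" number tells which), for a name from the list of things; names that differ only in an ending like _2 or _b are one class to them, and where a whole thing is asked for, a point or a joint stands for the part that bears it (a point fixed in the world has none). Each returns a list of dicts, best first, with "p" (0 to 1); they miss things now and then, are a little off and sometimes report something else, mostly with a low value. They report only what shows in the picture. A call takes as long as a camera call. They do not tell look-alikes from the thing itself.
- bot.cut_out(picture, thing): "pixels" (400x640 bool, what is visible of it) and "point" ([column, row] in pixels, amid what is visible of it).
The state is a dict: "time": time; "joint_positions": joint angles; "dq": joint speeds; "tau": joint torques, N m; "tool_pos": TCP position; "tcp_rot": TCP orientation; "contact_force": force on the tool from outside, world axes, zero at the start; "moment": the same for the moment, N m; "grip_width": finger opening in mm; "finger_force": force on a finger pad.
Only numpy, scipy, OpenCV 4.12 (cv2) and the standard library are available. Lean on these libraries where they do the work, as an engineer would, in place of code of your own. Each camera call takes 0.05 s, during which the arm holds its last target. There are 200 camera calls.

## Working session

There is one attempt and no reset: what is moved stays moved. The work goes in short steps, Python scripts to look and compute and a tool call to move; the robot and the scene stay as the last step left them, time stands still between calls to the robot, and variables do not carry over. Pictures are saved under pics/ and viewed, at most 10 in all, crops included, and the job is handed in when it is done.

Besides the shell and the picture viewer there is one more tool, called after ">>>" in YAML: its name, and indented under it one key for each argument. apply_moves: Moves the arm, as the interface text tells. Its arguments: {"type":"object","properties":{"motion":{"type":"string"},"fingers":{"type":"number"}},"required":["motion"]}

```bash
mkdir -p pics
cat > h.py <<'E'
import numpy as np, cv2
from scipy.spatial.transform import Rotation as R
from plant import bot
def K(c): return np.array([[c["fx"],0,c["cx"]],[0,c["fy"],c["cy"]],[0,0,1.]])
def cloud(c, T=None):
    "400x640x3 world points, nan where no range"
    T = np.array(c["world_from_camera"]) if T is None else T
    v,u=np.mgrid[0:400,0:640].astype(np.float64)
    n=cv2.undistortPoints(np.stack([u.ravel(),v.ravel()],1)[:,None],K(c),np.array(c["D"],float))[:,0]
    z=c["range_z"].astype(float).ravel(); z[z==0]=np.nan
    P=np.c_[n*z[:,None],z]
    return (P@T[:3,:3].T+T[:3,3]).reshape(400,640,3)
def wristT(c,o):
    T=np.eye(4);T[:3,:3]=R.from_euler('xyz',o["tcp_rot"]).as_matrix();T[:3,3]=o["tool_pos"]
    return T@np.array(c["mount"])
E
python3 - <<'E'
from h import *
o=bot.get_obs(); print({k:np.round(v,3) for k,v in o.items()})
ims=[]
for n in ["top","scene"]:
    c=bot.capture(n); cv2.imwrite(f"pics/{n}0.png",c["img"]); P=cloud(c)
    print(n,np.round(c["world_from_camera"],2).tolist(),c["fx"])
    for t in ["stand","green_slab","amber_slab","caddy","wand","marker","brush","anvil","offcut"]:
        for d in bot.cut_out(c,t):
            m=d["pixels"]; q=P[m]; q=q[~np.isnan(q[:,0])]
            print(t,round(d["p"],2),np.round(d["point"]),m.sum(),np.round(np.median(q,0)),np.round(np.percentile(q,[3,97],axis=0)).tolist() if len(q) else None)
E
```

```text
{'time': np.float64(0.0), 'joint_positions': array([ 1.055,  0.343,  1.525,  0.   ,  1.275, -0.146]), 'dq': array([-0.001, -0.   , -0.   ,  0.001,  0.001,  0.001]), 'tau': array([ 1.0000e-03, -4.3124e+01, -2.4422e+01,  7.2000e-02,  5.6000e-02,
       -0.0000e+00]), 'tool_pos': array([189.536, 489.166, 226.046]), 'tcp_rot': array([-3.14 , -0.   ,  2.772]), 'contact_force': array([0.095, 0.465, 0.412]), 'moment': array([-0.04 ,  0.031,  0.055]), 'finger_force': np.float64(0.0), 'grip_width': np.float64(91.528)}
top [[0.01, -1.0, 0.09, 451.38], [-1.0, -0.01, -0.03, 24.21], [0.03, -0.09, -1.0, 904.19], [0.0, 0.0, 0.0, 1.0]] 398.3472423200967
stand 0.78 [423. 168.] 3679 [ 589. -212.   60.] [[506.0, -326.0, 30.0], [644.0, -91.0, 75.0]]
stand 0.68 [326. 232.] 323 [458.  -3.  24.] [[434.0, -20.0, 19.0], [480.0, 13.0, 30.0]]
green_slab 0.95 [396. 187.] 1260 [ 544. -146.   69.] [[507.0, -181.0, 52.0], [582.0, -112.0, 84.0]]
amber_slab 0.67 [461. 173.] 1357 [ 578. -293.   68.] [[539.0, -334.0, 49.0], [617.0, -258.0, 84.0]]
caddy 0.73 [232. 155.] 1379 [612. 204.  59.] [[598.0, 143.0, 4.0], [646.
[... 1277 characters left out ...]
2.] 1594 [544. 252. 166.] [[525.0, 229.0, 63.0], [555.0, 268.0, 230.0]]
wand 0.73 [470. 226.] 2119 [563. 338. 149.] [[544.0, 318.0, 15.0], [571.0, 354.0, 230.0]]
wand 0.6 [402. 230.] 688 [633. 228. 128.] [[612.0, 214.0, 70.0], [635.0, 236.0, 167.0]]
marker 0.91 [426. 246.] 368 [628. 278. 116.] [[617.0, 268.0, 67.0], [631.0, 285.0, 148.0]]
brush 0.56 [370. 225.] 334 [633. 170. 119.] [[626.0, 160.0, 75.0], [638.0, 177.0, 153.0]]
anvil 0.91 [305. 207.] 1558 [610.   1.  33.] [[538.0, -28.0, 7.0], [638.0, 23.0, 108.0]]
anvil 0.32 [241. 182.] 3195 [ 612. -199.   42.] [[517.0, -323.0, 5.0], [647.0, -89.0, 75.0]]
offcut 0.64 [341. 186.] 282 [471.   2.  22.] [[437.0, -18.0, 5.0], [483.0, 15.0, 30.0]]
```

```bash
ls .
```

```text
h.py
pics
```

View pics/top0.png

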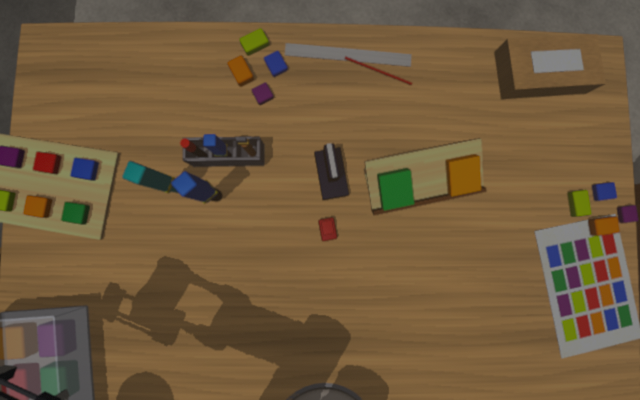

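View pics/scene0.png

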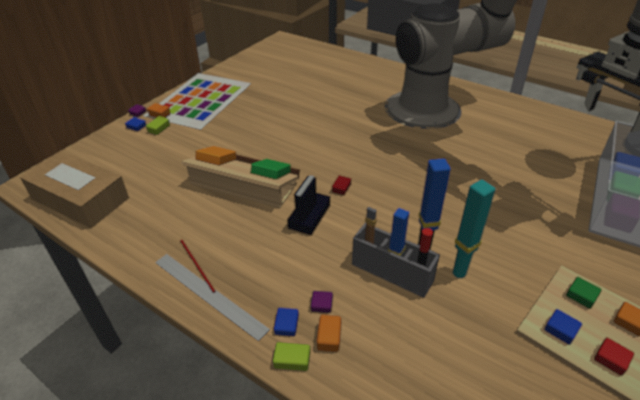

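Top view: wand candidates are the blue wand in the caddy (211,140), the taller standing blue (190,185), and turquoise (145,178). In the scene view they are at (400,230), (435,190) and (472,225). I choose the one in the caddy: it is blue, the smaller, and its top is at about 166 mm. The green slab is at (396,187), at the stand's +y end. The tool can only yaw, so I'll have to pivot the wand in the grip against the caddy rim.

Run:
```python
from h import *
c=bot.capture("scene"); a=cv2.resize(c["img"][140:300,340:500],(480,480),interpolation=cv2.INTER_CUBIC)
c2=bot.capture("top"); cv2.imwrite("pics/crop.png",a)
P=cloud(c2); P1=cloud(c)
def pts(c,P,t,zmin=-9,i=0):
    q=P[bot.cut_out(c,t)[i]["pixels"]]; q=q[~np.isnan(q[:,0])]; return q[q[:,2]>zmin]
ctr={}
for cc,PP in((c2,P),(c,P1)):
  for t in("green_slab","amber_slab"):
    q=pts(cc,PP,t); 
    for _ in range(4):
        m=q.mean(0); n=np.linalg.svd(q-m)[2][2]; q=q[abs((q-m)@n)<4]
    n*=np.sign(n[2]); r=cv2.minAreaRect(q[:,:2].astype(np.float32))
    print(t,np.round(m,1),np.round(n,3),"tilt",np.degrees(np.arccos(n[2])).round(1),"az",np.degrees(np.arctan2(n[1],n[0])).round(1),np.round(r[0],1),np.round(r[1],1),round(r[2],1))
# face plane
q=pts(c2,P,"stand",36); 
m=q.mean(0)
best=None; rng=np.random.default_rng(0)
for _ in range(300):
    s=q[rng.choice(len(q),3,False)]; n=np.cross(s[1]-s[0],s[2]-s[0]); L=np.linalg.norm(n)
    if L<100: continue
    n/=L; k=abs((q-s[0])@n)<2
    if best is None or k.sum()>best.sum(): best=k
q=q[best]; m=q.mean(0); n=np.linalg.svd(q-m)[2][2]; n*=np.sign(n[2]); r=cv2.minAreaRect(q[:,:2].astype(np.float32))
print("face",np.round(m,1),np.round(n,3),"tilt",np.degrees(np.arccos(n[2])),"az",np.degrees(np.arctan2(n[1],n[0])),r,len(q))
# tops in caddy region and anvil
for z0,z1,x0,x1,y0,y1,l in((155,175,590,660,190,250,"wandtop"),(70,86,580,670,120,320,"rim"),(95,115,500,680,-60,60,"blade"),(130,150,590,660,255,300,"mark"),(130,160,590,660,140,190,"brush"),(200,240,480,600,200,290,"tallblue"),(200,240,480,600,290,380,"turq")):
  for A in(P,P1):
    q=A.reshape(-1,3); q=q[(q[:,2]>z0)&(q[:,2]<z1)&(q[:,0]>x0)&(q[:,0]<x1)&(q[:,1]>y0)&(q[:,1]<y1)]
    if len(q)>4:
        r=cv2.minAreaRect(q[:,:2].astype(np.float32)); print(l,len(q),np.round(r[0],1),np.round(r[1],1),round(r[2],1),np.percentile(q[:,2],95).round(1))
```

```text
green_slab [ 540.7 -148.5   68.4] [-0.404 -0.084  0.911] tilt 24.4 az -168.3 [ 541.6 -148.8] [73.9 70.6] 11.9
amber_slab [ 573.1 -298.6   68.1] [-0.408 -0.067  0.911] tilt 24.4 az -170.7 [ 574.5 -297.6] [73.7 71.1] 12.2
green_slab [ 551.2 -142.6   69.4] [-0.308  0.038  0.951] tilt 18.1 az 173.0 [ 544.4 -149. ] [80.2 71.4] 10.9
amber_slab [ 594.5 -282.    73.7] [-0.407 -0.176  0.896] tilt 26.3 az -156.6 [ 589.4 -278.8] [52.6 98.7] 58.7Traceback (most recent call last):
  File "<stdin>", line 16, in <module>
  File "<stdin>", line 6, in pts
IndexError: list index out of range
```

View pics/crop.png

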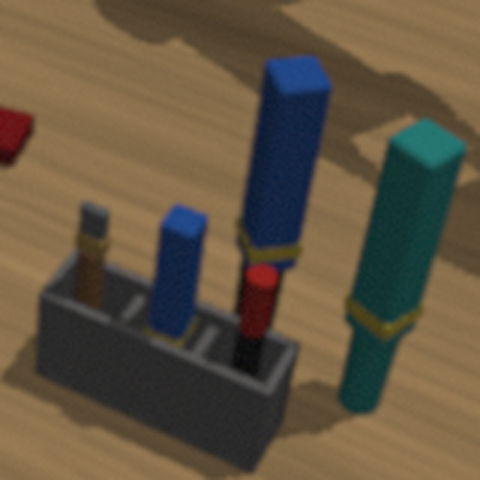

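The crop confirms it: the wand is the small blue square handle in the middle compartment at (180,265), with the brush at (92,255) and the marker at (258,310).

Run:
```python
from h import *
c=bot.capture("scene");P1=cloud(c);c2=bot.capture("top");P=cloud(c2)
n=np.array([-.4226*np.cos(.21),-.4226*np.sin(.21),.9063])
A=P.reshape(-1,3); o=np.array([565.2,-143.8,52])
d=(A-o)@n; k=(abs(d)<4)&(A[:,1]<-60)&(A[:,1]>-370)&(A[:,2]>32); q=A[k]
print("face d",np.median(d[k]),len(q)); r=cv2.minAreaRect(q[:,:2].astype(np.float32)); print(r)
ex=np.array([np.cos(.21),np.sin(.21)]);ey=np.array([-ex[1],ex[0]])
print("u/v pct",np.percentile(q[:,:2]@ex,[.5,99.5]),np.percentile(q[:,:2]@ey,[.5,2,98,99.5]))
for z0,z1,x0,x1,y0,y1,l in((155,175,590,660,190,250,"wandtop"),(70,86,580,670,120,320,"rim"),(95,115,500,680,-60,60,"blade"),(130,150,590,660,255,300,"mark"),(130,160,590,660,140,190,"brush"),(200,240,480,600,200,290,"tallblue"),(200,240,480,600,290,380,"turq")):
  for A in(P,P1):
    q=A.reshape(-1,3); q=q[(q[:,2]>z0)&(q[:,2]<z1)&(q[:,0]>x0)&(q[:,0]<x1)&(q[:,1]>y0)&(q[:,1]<y1)]
    if len(q)>4:
        r=cv2.minAreaRect(q[:,:2].astype(np.float32)); print(l,len(q),np.round(r[0],1),np.round(r[1],1),round(r[2],1),np.percentile(q[:,2],95).round(1))
```

```text
face d 0.6196405319346352 3083
((581.1201782226562, -216.02862548828125), (101.29610443115234, 260.2444152832031), 12.633065223693848)
u/v pct [477.37071305 573.37764847] [-460.81441182 -458.64978882 -205.00162107 -202.92394041]
wandtop 181 [621.7 224.6] [24.8 24.2] 89.0 168.5
wandtop 185 [623.  224.8] [25.1 24. ] 1.9 168.1
rim 644 [623.7 223.8] [ 51.  162.4] 1.1 82.4
rim 1076 [624.1 221.6] [ 54.8 161.4] 1.2 82.9
blade 378 [596.5  -7.8] [69.9 22.1] 10.4 107.7
blade 308 [597.2  -9.1] [72.8 23.2] 11.0 109.3
mark 105 [620.7 277.9] [19.1 18. ] 2.5 148.2
mark 132 [621.9 276.1] [18.6 18.9] 78.9 148.0
brush 63 [628.4 168.7] [ 7.5 18. ] 2.3 154.0
brush 115 [630.  167.4] [19.3 10.4] 86.6 153.5
tallblue 508 [531.3 249.5] [35.9 34.8] 41.9 230.2
tallblue 497 [534.1 247.8] [37.2 34.8] 42.7 230.6
turq 505 [550.3 337.2] [34.9 34.8] 67.7 230.6
turq 565 [552.1 336.2] [34.7 36. ] 67.4 230.4
```

>>> apply_moves:
  motion: "0 0 0 -8.4;0 0 0 -8.4;0 0 0 -8.4;0 0 0 -8.4;-0.0173 -0.0531 0 0;-0.0173 -0.0531 0 0;-0.0173 -0.0531 0 0;-0.0173 -0.0531 0 0"
  fingers: -1

```text
time: 2.45
tool_pos: [303.7, 295.5, 226.9]
tcp_rot: [3.141, 0.001, -2.924]
contact_force: [0.1, 1.4, 0.4]
grip_width: 16.0
finger_force: 0.0
```

>>> apply_moves:
  motion: "-0.0173 -0.0531 0 0;-0.0173 -0.0531 0 0;-0.0173 -0.0531 0 0;-0.0173 -0.0531 0 0;-0.0173 -0.0531 0 0;-0.0173 -0.0531 0 0;-0.0173 -0.0531 0 0;-0.0173 -0.0531 0 0"

```text
time: 3.45
tool_pos: [530.2, -89.9, 226.8]
tcp_rot: [3.142, 0.0, -2.925]
contact_force: [0.3, 1.1, 0.4]
grip_width: 0.1
finger_force: 0.0
```

>>> apply_moves:
  motion: "0 0 0 0;0 0 0 0"

```text
time: 3.7
tool_pos: [529.0, -87.8, 226.4]
tcp_rot: [3.141, -0.001, -2.925]
contact_force: [-0.3, 0.9, -0.3]
grip_width: 0.5
finger_force: 0.0
```

>>> apply_moves:
  motion: "0 0 0.035 0;0 0 0.035 0;0 0 0.035 0;0 0 0.030 0;0 0 0.025 0;0 0 0.013 0;0 0 0 0"

```text
time: 4.58
tool_pos: [529.0, -87.2, 53.6]
tcp_rot: [3.141, -0.001, -2.924]
contact_force: [0.6, 0.4, 0.2]
grip_width: 0.4
finger_force: 0.0
```

Run:
```python
from h import *
c=bot.capture("scene"); o=bot.get_obs(); print(o["tool_pos"],o["contact_force"]); cv2.imwrite("pics/s1.png",cv2.resize(c["img"][100:300,150:400],(750,600)))
```

```text
[529.63974389 -87.60272093  54.32127673] [0.20176893 0.16717957 0.24689792]
```

View pics/s1.png

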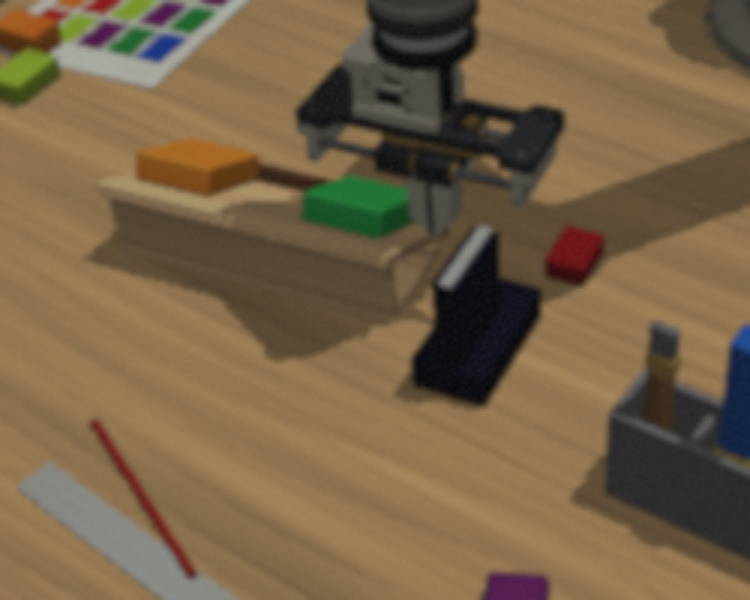

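The closed fingers sit beside the green slab's outer face (430,210), clear of the anvil. I'll push slowly now.

>>> apply_moves:
  motion: "0 -0.006 0 0;0 -0.006 0 0;0 -0.006 0 0;0 -0.006 0 0;0 -0.006 0 0;0 -0.006 0 0;0 -0.006 0 0;0 -0.006 0 0"

```text
time: 5.62
tool_pos: [539.9, -134.1, 54.6]
tcp_rot: [3.14, 0.001, -2.925]
contact_force: [-1.1, 8.5, 6.8]
grip_width: 0.6
finger_force: 4.3
```

>>> apply_moves:
  motion: "0 -0.006 0 0;0 -0.006 0 0;0 -0.003 0 0;0 0 0 0"

```text
time: 6.12
tool_pos: [543.2, -149.1, 54.6]
tcp_rot: [3.14, 0.001, -2.925]
contact_force: [-0.7, 6.2, 4.3]
grip_width: 0.6
finger_force: 3.3
```

```bash
cat > slab.py <<'E'
from h import *
n=np.array([-.4226*np.cos(.218),-.4226*np.sin(.218),.9063])
ex=np.array([.9763,.2164]);ey=np.array([-.2164,.9763]);C=np.array([581.2,-216.3])
c=bot.capture("top");P=cloud(c)
for t in("green_slab","amber_slab"):
    q=P[bot.cut_out(c,t)[0]["pixels"]]; q=q[~np.isnan(q[:,0])]
    for _ in range(4):
        m=q.mean(0); nn=np.linalg.svd(q-m)[2][2]; q=q[abs((q-m)@nn)<4]
    nn*=np.sign(nn[2]); r=cv2.minAreaRect(q[:,:2].astype(np.float32))
    p=np.array(r[0])-25*n[:2]-C; print(t,"stand uv",(p@ex).round(1),(p@ey).round(1),"tilt",np.degrees(np.arccos(nn[2])).round(1),np.round(r[1]),round(r[2],1),"v-range",np.percentile((q[:,:2]-C)@ey,[1,99]).round(1))
E
python3 slab.py
```

```text
green_slab stand uv 143.4 434.7 tilt 86.8 [ 12. 190.] 2.9 v-range [340.9 501.3]
amber_slab stand uv 59.6 202.8 tilt 84.3 [118.  15.] 17.1 v-range [195.  212.6]
```

>>> apply_moves:
  motion: "0 0.01 0 0;0 0.02 0 0;0 0 -0.04 0;0 0 -0.04 0;0 0 -0.05 0;0 0.04 -0.04 0;0 0.05 -0.03 0;0 0.05 0 0"
  fingers: -0.17

```text
time: 7.28
tool_pos: [506.7, 18.2, 256.2]
tcp_rot: [-3.14, 0.005, -2.925]
contact_force: [0.3, 0.5, -0.4]
grip_width: 38.0
finger_force: 0.0
```

```bash
python3 slab.py
```

```text
green_slab stand uv -13.2 21.5 tilt 28.1 [23. 92.] 73.5 v-range [-5.8 46.7]
amber_slab stand uv -13.6 -77.6 tilt 23.8 [75. 72.] 12.2 v-range [-112.5  -42.8]
```

>>> apply_moves:
  motion: "0 0 0 5.6;0 0 0 5.6;-0.024 0.0408 0 0;-0.024 0.0408 0 0;-0.024 0.0408 0 0;-0.024 0.0408 0 0;-0.024 0.0408 0 0;0 0 0 0"

```text
time: 8.43
tool_pos: [622.8, 224.6, 251.5]
tcp_rot: [-3.141, -0.002, -3.118]
contact_force: [-0.0, -0.9, -0.3]
grip_width: 37.7
finger_force: 0.0
```

```bash
python3 slab.py
python3 - <<'E'
from h import *
o=bot.get_obs();c=bot.capture("wrist");P=cloud(c,wristT(c,o)).reshape(-1,3);print(np.round(o["tool_pos"],1),np.round(o["tcp_rot"],3))
for z0,z1,x0,x1,y0,y1,l in((155,175,590,660,190,250,"wandtop"),(70,86,580,670,120,320,"rim"),(130,151,590,660,255,300,"mark"),(130,160,590,660,140,190,"brush")):
    q=P[(P[:,2]>z0)&(P[:,2]<z1)&(P[:,0]>x0)&(P[:,0]<x1)&(P[:,1]>y0)&(P[:,1]<y1)]
    if len(q)>4:
        r=cv2.minAreaRect(q[:,:2].astype(np.float32)); print(l,len(q),np.round(r[0],1),np.round(r[1],1),round(r[2],1),np.percentile(q[:,2],95).round(1))
E
```

```text
green_slab stand uv -14.2 22.6 tilt 24.4 [74. 69.] 12.2 v-range [-10.5  56.6]
amber_slab stand uv -13.8 -77.5 tilt 24.1 [74. 72.] 11.5 v-range [-112.   -42.7]
[622.  221.6 253.1] [-3.141e+00 -1.000e-03 -3.121e+00]
wandtop 1011 [622.3 226. ] [24.2 23.9] 0.9 166.6
rim 2441 [624.  224.1] [ 50.7 161.6] 1.1 80.9
mark 491 [620.6 278.7] [18.5 18.4] 12.9 146.7
brush 354 [628.8 169.5] [ 7.7 18.6] 2.1 152.5
```

>>> apply_moves:
  motion: "0 0.001 0.03 0;0 0 0.03 0;0 0 0.025 0;0 0 0.02 0;0 0 0.008 0;0 0 0 0"

```text
time: 9.38
tool_pos: [622.1, 223.1, 141.0]
tcp_rot: [-3.142, -0.0, -3.121]
contact_force: [0.2, -0.6, 0.6]
grip_width: 37.7
finger_force: 0.0
```

>>> apply_moves:
  motion: "0 0 0 0;0 0 0 0;0 0 0 0;0 0 0 0;0 0 0 0;0 0 0 0"
  fingers: -1

```text
time: 10.12
tool_pos: [622.6, 224.1, 141.8]
tcp_rot: [3.141, 0.002, -3.12]
contact_force: [-0.2, 0.1, 5.6]
grip_width: 23.4
finger_force: 30.0
```

>>> apply_moves:
  motion: "0 0 -0.008 0;0 0 -0.012 0;0 0 -0.01 0;0.005 0 0 0;0.005 0 0 0;0.005 0 0 0;0.005 0 0 0;0.005 0 0 0"

```text
time: 11.12
tool_pos: [597.1, 223.4, 171.1]
tcp_rot: [3.141, 0.001, -3.12]
contact_force: [3.7, 1.4, 1.9]
grip_width: 23.6
finger_force: 30.0
```

>>> apply_moves:
  motion: "0.005 0 0 0;0.005 0 0 0;0.003 0 0 0;0 0 0 0"

```text
time: 11.62
tool_pos: [583.5, 222.9, 170.3]
tcp_rot: [-3.141, -0.001, -3.12]
contact_force: [3.0, 1.2, -2.6]
grip_width: 24.1
finger_force: 30.0
```

```bash
cat > wt.py <<'E'
from h import *
o=bot.get_obs();c=bot.capture("scene");P=cloud(c); t=np.array(o["tool_pos"]); print(np.round(t,1),np.round(o["contact_force"],1))
# blue handle pixels below fingers, near tool
hsv=cv2.cvtColor(c["img"],cv2.COLOR_BGR2HSV)
m=(abs(hsv[...,0].astype(int)-112)<14)&(hsv[...,1]>120)
q=P[m]; q=q[(np.linalg.norm(q[:,:2]-t[:2],axis=1)<80)&(q[:,2]<t[2]-5)&(q[:,2]>t[2]-130)]
q=q[q[:,0]>t[0]-40] 
print(len(q),np.percentile(q,[2,98],axis=0).round(1).tolist())
# axis: bin along z, mean in each bin
b=np.arange(q[:,2].min(),q[:,2].max(),8); rows=[(q[k].mean(0),k.sum()) for z in b for k in[(q[:,2]>=z)&(q[:,2]<z+8)] if k.sum()>15]
A=np.array([r[0] for r in rows]); print(np.round(A,1).tolist())
p=np.polyfit(A[:,2],A[:,:2],1); print("lean dx/dz,dy/dz deg",np.degrees(np.arctan(p[0])).round(1))
d=np.linalg.svd(q-q.mean(0))[2][0]; d*=np.sign(d[2]); print("svd axis",d.round(3))
cv2.imwrite("pics/wt.png",cv2.resize(c["img"][130:310,300:540],(800,600)))
E
python3 wt.py
```

```text
[583.5 222.9 170.3] [ 3.   1.2 -2.6]
644 [[544.3, 213.7, 94.4], [622.4, 259.2, 164.0]]
[[612.9, 226.4, 98.0], [549.4, 250.3, 107.7], [577.2, 237.9, 114.9], [589.5, 233.5, 122.7], [581.6, 236.5, 130.8], [582.0, 235.3, 138.4], [581.0, 236.4, 146.4], [581.5, 236.1, 154.5], [582.1, 235.3, 161.9]]
lean dx/dz,dy/dz deg [-4.1 -0.7]
svd axis [-0.917  0.392  0.076]
```

View pics/wt.png

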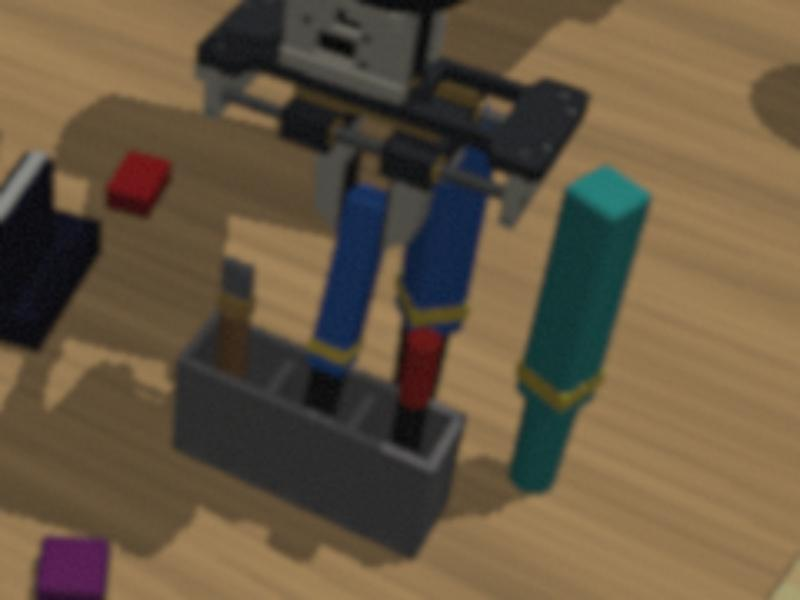

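The wand pivoted about 16–17° in the grip: its handle runs from (370,195) to (330,360) and its nose is at (325,390), against the -x rim. Next I lift it and measure.

>>> apply_moves:
  motion: "-0.003 0 -0.015 0;0 0 -0.02 0;0 0 -0.03 0;0 0 -0.04 0;0 0 -0.04 0;-0.01 -0.03 0 0;-0.01 -0.04 0 0;0 0 0 0"

```text
time: 12.68
tool_pos: [608.1, 150.7, 314.8]
tcp_rot: [-3.14, -0.004, -3.124]
contact_force: [0.9, 0.8, -1.5]
grip_width: 23.7
finger_force: 30.0
```

```bash
cat > wt2.py <<'E'
from h import *
from scipy.optimize import least_squares
def near(name):
    o=bot.get_obs();c=bot.capture(name);t=np.array(o["tool_pos"])
    T=wristT(c,o) if name=="wrist" else None
    P=cloud(c,T);m=np.ones(P.shape[:2],bool)
    for d in bot.cut_out(c,"wand"):
        q=P[d["pixels"]];q=q[~np.isnan(q[:,0])]
        if len(q)<60: continue
        md=np.median(q,0)
        if np.linalg.norm(md[:2]-t[:2])<60 and t[2]-150<md[2]<t[2]+40:
            q=q[(np.linalg.norm(q-md,axis=1)<110)&(q[:,2]<t[2]+30)]
            return o,t,q
    return o,t,None
for n in("scene","top","wrist"):
    o,t,q=near(n)
    if q is None: print(n,"none");continue
    # fit axis line: distance of visible surface points to axis = ~11.8; direction near vertical
    nose=q[:,2].min()
    def f(p):
        d=np.array([p[2],p[3],1]);d/=np.linalg.norm(d); v=q-np.array([p[0],p[1],t[2]-60]); r=v-np.outer(v@d,d)
        s=v@d; return np.linalg.norm(r,axis=1)-12
    s=least_squares(f,[q[:,0].mean(),q[:,1].mean(),-.25,0],loss="soft_l1",f_scale=2)
    p=s.x; ax=np.array([p[2],p[3],1]);L=np.linalg.norm(ax);ax/=L
    lo=(np.percentile(q@ax,1)-(np.array([p[0],p[1],t[2]-60])@ax))*ax+np.array([p[0],p[1],t[2]-60])
    print(n,len(q),"tcp",t.round(1),"axis slopes deg",np.degrees(np.arctan(p[2:])).round(1),"low end rel tcp",(lo-t).round(1),"top z rel",(q[:,2].max()-t[2]).round(1),"cost",np.median(abs(s.fun)).round(2))
    yaw=o["tcp_rot"][2]; tx=np.array([np.cos(yaw),np.sin(yaw),0]);ty=np.array([np.sin(yaw),-np.cos(yaw),0]); print("   axis in tool x,y:",(ax@tx).round(3),(ax@ty).round(3),"low tool xy",((lo-t)@tx).round(1),((lo-t)@ty).round(1))
E
python3 wt2.py
```

```text
scene 1298 tcp [608.1 150.7 314.8] axis slopes deg [-14.6   0.8] low end rel tcp [  39.3   -1.7 -125.5] top z rel 28.4 cost 1.19
   axis in tool x,y: 0.251 0.019 low tool xy -39.3 -2.4
top none
wrist 1551 tcp [607.9 154.2 315.4] axis slopes deg [-11.9   0.1] low end rel tcp [  0.9   0.1 -74.4] top z rel 26.9 cost 2.35
   axis in tool x,y: 0.206 0.006 low tool xy -0.9 0.1
```

>>> apply_moves:
  motion: "0 0 0 -5.8;0 0 0 -5.7;0.025 -0.045 0 0;0.025 -0.045 0 0;0.026 -0.045 0 0;0.026 -0.046 0 0;0.026 -0.047 0 0;0.026 -0.047 0 0"

```text
time: 13.98
tool_pos: [518.3, -149.3, 315.9]
tcp_rot: [3.142, 0.0, -2.918]
contact_force: [1.5, 0.4, -0.6]
grip_width: 23.7
finger_force: 30.0
```

>>> apply_moves:
  motion: "0 0 0.02 0;0 0 0.02 0;0 0 0.014 0;0 0 0 0"

```text
time: 14.48
tool_pos: [518.5, -147.9, 260.9]
tcp_rot: [3.14, -0.002, -2.919]
contact_force: [0.3, -1.5, -1.0]
grip_width: 24.0
finger_force: 30.0
```

```bash
python3 wt2.py
python3 - <<'E'
from h import *
for n in("top","scene"):
    o=bot.get_obs();c=bot.capture(n);P=cloud(c)
    for t in("label_left",):
        for d in bot.cut_out(c,t)[:2]:
            q=P[d["pixels"]];q=q[~np.isnan(q[:,0])]
            if len(q)>5: print(n,t,d["p"],d["point"],len(q),np.median(q,0).round(1),np.percentile(q,[3,97],axis=0).round(0).tolist())
    cv2.imwrite(f"pics/{n}2.png",cv2.resize(c["img"][90:290,180:430] if n=="scene" else c["img"][120:260,330:505],(750,600)))
E
```

```text
scene 856 tcp [ 518.5 -147.9  260.9] axis slopes deg [-14.4  -2.7] low end rel tcp [  39.     6.9 -125.9] top z rel 29.4 cost 1.43
   axis in tool x,y: 0.253 0.011 low tool xy -39.6 -1.8
top none
wrist 1438 tcp [ 519.3 -148.5  262.6] axis slopes deg [-11.8  -2.9] low end rel tcp [ -0.7   0.9 -67.5] top z rel 27.4 cost 2.13
   axis in tool x,y: 0.21 -0.004 low tool xy 0.5 1.0
scene label_left 0.64 [266.9, 108.4] 814 [ 543.8 -139.5  222.7] [[524.0, -155.0, 143.0], [566.0, -131.0, 287.0]]
```

View pics/scene2.png

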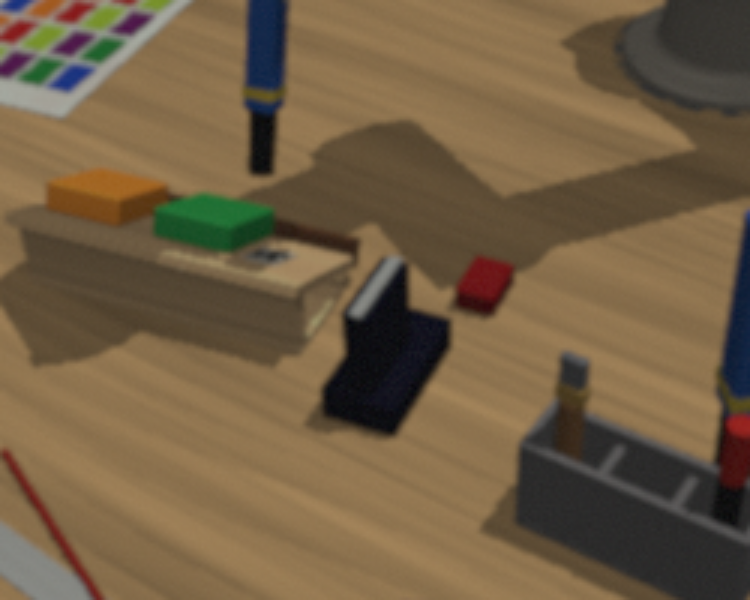

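Run:
```python
from h import *
c=bot.capture("scene");P=cloud(c)
print(P[172:180:2,262:276:2].round(0).tolist()[1][:3])
g=cv2.cvtColor(c["img"],cv2.COLOR_BGR2HSV)
T=np.linalg.inv(np.array(c["world_from_camera"])); 
L=np.array([564.0,-138.4,52.4]);ux=np.array([.885,.196,.4226]);uy=np.array([-.2164,.9763,0])
X=np.array([L]+[L+a*20*ux+b*15*uy for a,b in((1,1),(1,-1),(-1,-1),(-1,1))])
p=cv2.projectPoints(X,cv2.Rodrigues(T[:3,:3])[0],T[:3,3],K(c),np.array(c["D"],float))[0][:,0]; print(p.round(1).tolist(), P[int(p[0,1]),int(p[0,0])])
im=c["img"][150:205,235:305]; im=cv2.resize(im,None,fx=10,fy=10,interpolation=cv2.INTER_CUBIC)
q=((p-[235,150]+.5)*10).astype(int); cv2.polylines(im,[q[1:].reshape(-1,1,2)],True,(0,0,255),1); cv2.circle(im,tuple(int(i) for i in q[0]),4,(0,255,0),-1); cv2.imwrite("pics/lab.png",im)
```

```text
[[570.0, -156.0, 56.0], [569.0, -151.0, 57.0], [564.0, -149.0, 55.0]]
[[269.6, 176.5], [271.6, 179.6], [260.1, 176.8], [267.7, 173.4], [278.9, 176.2]] [ 568.56684081 -135.92701259   57.9190136 ]
```

View pics/lab.png

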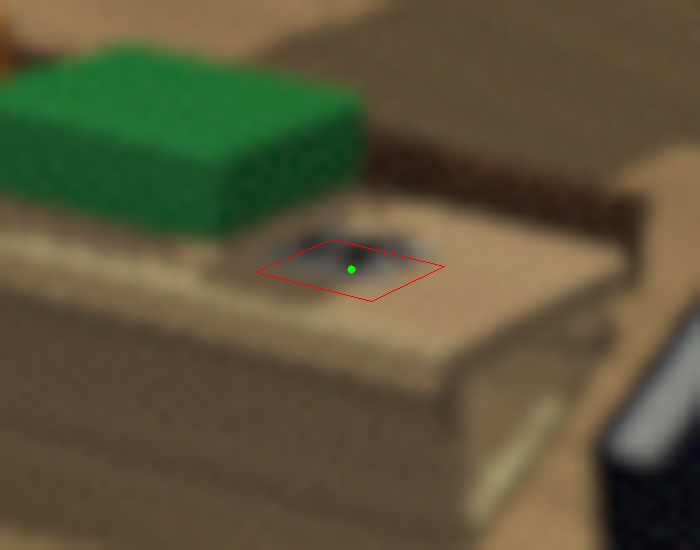

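The label is visible at about (350,250) in the crop. It is fully clear of the slab and within a few mm of the computed centre. I'll lower to the reading pose and hold.

>>> apply_moves:
  motion: "0.002 0 0.01 0;0.002 0 0.01 0;0 0 0.01 0;0 0 0.006 0;0 0 0.004 0;0 0 0 0;0 0 0 0;0 0 0 0"

```text
time: 16.02
tool_pos: [515.1, -149.5, 222.0]
tcp_rot: [-3.141, 0.001, -2.92]
contact_force: [1.4, 0.1, -0.6]
grip_width: 23.8
finger_force: 30.0
```

```bash
python3 wt2.py|head -2
```

```text
scene 811 tcp [ 515.1 -149.5  222. ] axis slopes deg [-14.3  -2.3] low end rel tcp [  38.9    6.4 -125.9] top z rel 29.6 cost 1.4
   axis in tool x,y: 0.25 0.016 low tool xy -39.3 -2.3
```

>>> apply_moves:
  motion: "0 0 0 0;0 0 0 0;0 0 0 0;0 0 0 0;0 0 0 0;0 0 0 0;0 0 0 0;0 0 0 0"

```text
time: 17.32
tool_pos: [514.9, -149.5, 221.7]
tcp_rot: [3.141, 0.0, -2.92]
contact_force: [0.2, 0.4, -0.6]
grip_width: 23.8
finger_force: 30.0
```

>>> apply_moves:
  motion: "0 0 0 0;0 0 0 0;0 0 0 0;0 0 0 0;0 0 0 0;0 0 0 0;0 0 0 0;0 0 0 0"

```text
time: 18.32
tool_pos: [515.0, -149.5, 221.7]
tcp_rot: [3.142, 0.0, -2.92]
contact_force: [-0.9, 0.8, -0.8]
grip_width: 23.6
finger_force: 30.0
```

Held for over 2 s at the label. Now the return.

>>> apply_moves:
  motion: "0 0 -0.02 0;0 0 -0.035 0;0 0 -0.04 0;0 0 0 0"

```text
time: 18.82
tool_pos: [516.2, -150.0, 320.0]
tcp_rot: [-3.137, 0.006, -2.92]
contact_force: [-0.6, 0.2, -1.9]
grip_width: 23.7
finger_force: 30.0
```

>>> apply_moves:
  motion: "-0.0193 0.0436 0 0;-0.0193 0.0436 0 0;-0.0193 0.0436 0 0;-0.0193 0.0436 0 0;-0.0193 0.0436 0 0;-0.0193 0.0436 0 0;-0.0193 0.0436 0 0;-0.0193 0.0436 0 0"

```text
time: 19.82
tool_pos: [588.6, 226.2, 315.3]
tcp_rot: [-3.142, -0.002, -2.92]
contact_force: [1.7, -0.5, -0.8]
grip_width: 23.9
finger_force: 30.0
```

>>> apply_moves:
  motion: "0 0 0 5.8;0 0 0 5.7;0 0 0 0;0 0 0 0"

```text
time: 20.32
tool_pos: [588.7, 224.5, 316.1]
tcp_rot: [-3.141, -0.001, -3.119]
contact_force: [0.3, -0.0, -0.7]
grip_width: 23.8
finger_force: 30.0
```

```bash
python3 slab.py; python3 wt2.py|head -2
```

```text
scene 1354 tcp [588.8 224.5 316.5] axis slopes deg [-14.2  -0.2] low end rel tcp [  39.4   -0.9 -125.9] top z rel 29.7 cost 1.19
   axis in tool x,y: 0.246 0.002 low tool xy -39.4 -1.8Traceback (most recent call last):
  File "slab.py", line 6, in <module>
    q=P[bot.cut_out(c,t)[0]["pixels"]]; q=q[~np.isnan(q[:,0])]
        ~~~~~~~~~~~~~~~~^^^
IndexError: list index out of range
```

>>> apply_moves:
  motion: "-0.001 0 0.03 0;0 0 0.03 0;0 0 0.025 0;0 0 0.02 0;0 0 0.015 0;0 0 0.01 0;0 0 0.006 0;0 0 0 0"

```text
time: 21.72
tool_pos: [589.8, 224.8, 180.7]
tcp_rot: [3.142, 0.0, -3.12]
contact_force: [-0.6, -0.4, -1.1]
grip_width: 24.1
finger_force: 30.0
```

>>> apply_moves:
  motion: "-0.006 0 0 0;-0.006 0 0 0;-0.006 0 0 0;-0.006 0 0 0;-0.006 0 0 0;-0.006 0 0 0;-0.006 0 0 0;0 0 0 0"

```text
time: 22.72
tool_pos: [632.4, 225.6, 180.5]
tcp_rot: [3.141, 0.001, -3.121]
contact_force: [-1.7, -0.5, -0.1]
grip_width: 23.6
finger_force: 30.0
```

```bash
python3 wt2.py|head -2; python3 wt.py|head -1
```

```text
scene none
top 117 tcp [632.2 225.6 180.6] axis slopes deg [-1.9 -4.9] low end rel tcp [   1.7    4.5 -129.4] top z rel -32.6 cost 0.69
[632.  225.6 180.7] [-0.2 -0.3 -2.2]
```

View pics/wt.png

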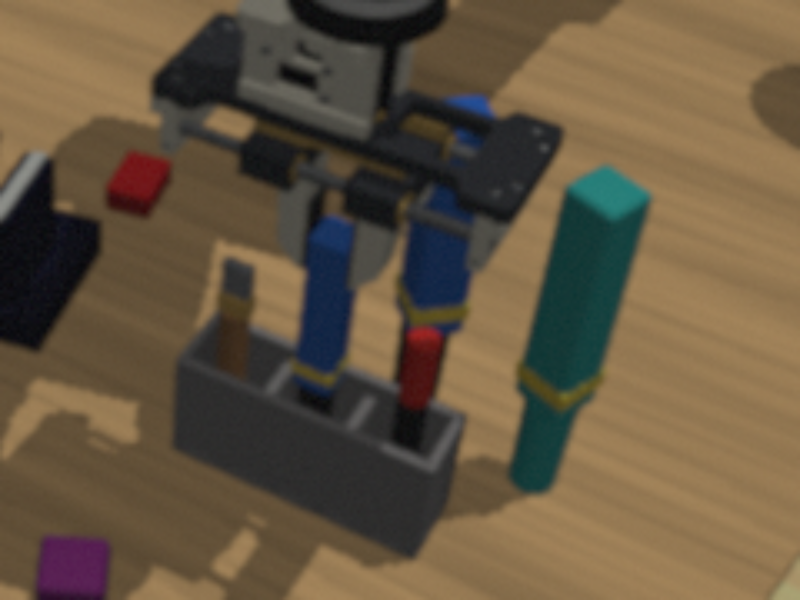

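The wand is upright again over its compartment, with the band at (318,375). I'll centre it and lower it to the floor.

>>> apply_moves:
  motion: "0.005 0 0 0;0.004 0 0 0;0 0 0.008 0;0 0 0.008 0;0 0 0.008 0;0 0 0.008 0;0 0 0.004 0;0 0 0 0"

```text
time: 24.08
tool_pos: [622.7, 225.4, 144.3]
tcp_rot: [-3.142, -0.001, -3.12]
contact_force: [-0.7, 0.8, -1.1]
grip_width: 24.0
finger_force: 30.0
```

>>> apply_moves:
  motion: "0 0 0.0015 0;0 0 0.001 0;0 0 0 0;0 0 0 0"

```text
time: 24.58
tool_pos: [622.9, 225.5, 142.4]
tcp_rot: [3.141, 0.0, -3.12]
contact_force: [0.1, 0.2, -0.5]
grip_width: 23.6
finger_force: 30.0
```

>>> apply_moves:
  motion: "0 0 0.001 0;0 0 0.001 0;0 0 0 0;0 0 0 0"

```text
time: 25.08
tool_pos: [623.2, 225.5, 141.6]
tcp_rot: [3.141, 0.002, -3.12]
contact_force: [-1.4, -1.4, 6.5]
grip_width: 24.1
finger_force: 30.0
```

On the floor (6.5 N). Release.

>>> apply_moves:
  motion: "0 0 0 0;0 0 0 0;0 0 0 0;0 0 0 0"
  fingers: -0.17

```text
time: 25.58
tool_pos: [622.7, 225.5, 140.0]
tcp_rot: [3.142, -0.0, -3.12]
contact_force: [0.6, -0.1, 0.2]
grip_width: 38.2
finger_force: 0.0
```

>>> apply_moves:
  motion: "0 0 -0.01 0;0 0 -0.02 0;0 0 -0.03 0;0 0 -0.04 0;0 0 -0.04 0;0 0 0 0;0 0 0 0"

```text
time: 26.45
tool_pos: [622.5, 225.4, 280.0]
tcp_rot: [-3.142, -0.0, -3.12]
contact_force: [0.3, -0.4, -0.3]
grip_width: 38.1
finger_force: 0.0
```

```bash
python3 slab.py
python3 - <<'E'
from h import *
for n in("wrist","scene"):
  o=bot.get_obs();c=bot.capture(n);P=cloud(c,wristT(c,o) if n=="wrist" else None).reshape(-1,3)
  for z0,z1,x0,x1,y0,y1,l in((155,175,590,660,190,250,"wandtop"),(130,151,590,660,255,300,"mark"),(130,160,590,660,140,190,"brush"),(18,34,420,500,-30,30,"offcut")):
    q=P[(P[:,2]>z0)&(P[:,2]<z1)&(P[:,0]>x0)&(P[:,0]<x1)&(P[:,1]>y0)&(P[:,1]<y1)]
    if len(q)>4:
        r=cv2.minAreaRect(q[:,:2].astype(np.float32)); print(n,l,len(q),np.round(r[0],1),np.round(r[1],1),np.percentile(q[:,2],95).round(1))
print(np.round(o["contact_force"],1),o["time"],o["grip_width"])
E
```

```text
green_slab stand uv -13.9 22.9 tilt 24.1 [74. 69.] 12.6 v-range [-10.4  56.7]
amber_slab stand uv -13.4 -78.1 tilt 23.5 [75. 72.] 11.7 v-range [-112.6  -42.6]
wrist wandtop 830 [623.5 226.3] [23.9 23.6] 166.7
wrist mark 407 [620.6 278.5] [18.  18.2] 146.8
wrist brush 296 [629.1 169.9] [ 8.4 17.7] 152.5
wrist offcut 1319 [458.3  -1.8] [49.6 36.2] 28.6
scene wandtop 182 [624.1 224.9] [26.2 23.4] 168.1
scene mark 128 [622.  276.2] [17.9 18.6] 147.9
scene brush 116 [629.  167.3] [11.6 19.1] 153.7
scene offcut 209 [458.2  -4.5] [51.7 34.9] 30.5
[-0.3 -0.3 -0.3] 26.65 38.05332549319771
```

Wand upright at its start position (top 166.7 mm), slab flat at about y = 22.9 mm, nothing else moved.

```bash
python3 -c "
from plant import bot
print(bot.close_job())"
```

```text
the job is handed in; nothing more can be done
None
```

The job is handed in, with no verdict returned: the green slab was slid clear of its label, the label was read with the wand held still for over 2 s, the wand is back upright in its compartment, and the last check showed nothing else had moved.

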